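# Unload the left-hand-clamped shaker and present the jars to the label reader

### The arm

A 6-joint arm with a two-finger parallel gripper is mounted at the origin on the work surface. World frame = base frame: x ahead of the robot, y to its left, z up, the work surface at z = 0. Lengths are in m, angles in rad, forces in N, time in s.
With the tool pointing down it reaches from about 0.3 to 0.775 m from the base axis. Payload 14.6 kg.
Tool frame: the origin (TCP) lies at the very end of the fingers, on their centre line; the grasp point (between the pads) lies 19 mm behind it; z points along the fingers, y is the line along which they close (so a half turn about z gives the same grasp; the last joint's range is limited). The gripper opens to 94 mm and grips with 3 to 60 N. Pads are 16 mm wide; open, the fingers measure 119 mm over their backs; the gripper's body (75 mm by 177 mm) begins 78 mm behind the grasp point.
Start: joints at [-1.297, 0.3, 1.521, -0, 1.321, -0.067], TCP at [0.184, -0.518, 0.205] pointing down, gripper open.
Joint ranges: [-3.03, 3.03], [-0.79, 2.21], [0.23, 2.52], [-1.04, 4.18], [0, 3.07], [-2.55, 2.55]. Speed limits (rad/s): [2.22, 2.22, 2.57, 3.14, 3.14, 3.14].

### API

Orientations are given as [roll, pitch, yaw] about the fixed x, y, z axes, in that order (R = Rz(yaw) Ry(pitch) Rx(roll)).
In Python, from station import status, vision, order, silhouettes gives the robot as it stands. The module is installed in compiled form; this text tells all that it offers.
- The arm moves only by the shell command python3 -m pendant 'ROWS' [FORCE]. ROWS is JSON, one flat list of numbers, 7 for each row, row after row: the shift along the tool's x, y, z in units of 500 mm (1.0 is 500 mm), then the turn, a rotation vector about the tool's x, y, z in units of 90 degrees (1.0 is 90 degrees), then the opening, from -1 (shut) to 1 (fully open). A call has 1 to 12 rows; each row is the pose to reach, as a shift and turn from the pose commanded when the call began, along the tool's axes at that moment; what a row does not reach only later rows make up. A row lasts 1/10 s, in which the tool goes at most 50 mm and 8.59 degrees, less where a joint would pass 70% of its speed; a pose out of reach is approached as far as the arm can. A call with a number of a shift or a turn outside -1 to 1 is refused whole. A call with a gripper value outside its range is refused whole. The fingers move at their own pace and stop on an object; FORCE is the grip in N (left out, the last holds). Time passes only in rows, so rows that repeat a pose let the fingers close. It gives the time, the measured TCP pose, the force, the opening and the grip force at its end, in the units of the state.
- status.get_obs(): the state, without advancing time (a new reading comes with each control period).
- vision.camera(name): name is "scene" or "top" or "wrist"; returns a dict with "pixels" (480x640x3 uint8, red, green, blue), "K" (3x3 intrinsics, pixels), "R" (3x3) and "t" (3): a world point X has camera coordinates R X + t. Camera axes: x right, y down, z forward; pixel columns grow to the right and rows downward; lengths in m; the calibration is good to about 2 mm. A picture is of the moment at which its call begins. There is no depth.
- order.hand_in(): hands the job in; it is judged then, once.
Trained networks look in a picture, given as the dict that the camera call returned (one of the last four; its "shot" number tells which), for a name from the list of things; names that differ only in an ending like _2 or _b are one class to them, and where a whole thing is asked for, a point or a joint stands for the part that bears it (a point fixed in the world has none). Each returns a list of dicts, best first, with "score" (0 to 1); they miss things now and then, are a little off and sometimes report something else, mostly with a low value. They report only what shows in the picture. A call takes as long as a camera call. They do not tell look-alikes from the thing itself.
- silhouettes(target, picture): "region" (480x640 bool, what is visible of it) and "extent" ([left, top, right, bottom] in pixels, round what is visible of it).
The state is a dict: "time_s": time; "qpos": joint angles; "joint_vel": joint speeds; "tau": joint torques, N m; "ee_pos": TCP position; "eef_rot": TCP orientation; "force": force on the tool from outside, world axes, zero at the start; "moment": the same for the moment, N m; "grip_width": finger opening in m; "grip_force": force on a finger pad.
Only numpy, scipy, OpenCV 4.12 (cv2) and the standard library are available. Lean on these libraries where they do the work, as an engineer would, in place of code of your own. Each camera call takes 0.05 s, during which the arm holds its last target. There are 200 camera calls.

### The job

Take the sample jars off the platform shaker: loosen the wing knob (left-hand thread, so it loosens clockwise) until its washer clears the strap's lips, slide the slotted hold-down strap out from under it to the parking end of its rails on the robot's side, and stand every jar upright on the reader's mat, each label squarely facing the reader's dark window. When all jars are there, slide the strap fully home under the knob again and screw the knob down tight, without pushing the other labware about.

Things in the scene. Friction and masses are not known exactly. Their poses are not given: they have to be found in the camera images.
- shaker: Fixed cream and grey platform shaker, 260 (x) x 385 (y) mm, flat deck 55 mm up; left or right of the robot. Origin: centre of underside; x away from the robot. Jars stand on the deck in a row at x = +50, y = +-61 and +-117 mm. Aluminium rails 14 mm wide at y = +-163, tops at z = 118 mm, x from -107 to +85, with end stops 8 mm and outer guides 6 mm above them; 8 mm stud at x = +50, y = 0
- strap: Loose aluminium strap 336 (y) x 40 (x) x 8 mm, 0.2-0.33 kg, lying across the rails 3 mm above the jar caps. Origin: centre of underside. Its 16 mm slot, open to +x, straddles the stud, so it comes off only towards -x (robot's side). Lips 4 mm high at the slot's mouth catch on the knob's washer until the knob is raised. Black fins 14 (x) x 30 (y) x 22 mm high stand on it at y = +-85
- fin_left (a point): Centre of the strap's +y fin, 11 mm above the strap's top and below the fin's top; a grip 14 mm wide across x
- fin_right (a point): Centre of the strap's -y fin, likewise
- home (a point): Where the strap's origin is when it is fully home over the jar row (shaker x = +50 mm, z = 118 mm); the stop is 2 mm farther
- park (a point): Where the strap's origin is when it is parked at the robot-side end of the rails (shaker x = -75 mm, z = 118 mm); the stop is 3 mm farther
- knob_grip (a point): Centre of the knob's black wing bar, 38 mm long (this point's x) x 14 mm wide (its y) x 20 mm high, on the stud at shaker x = +50, y = 0, 142 mm above the bench when tight. A steel washer 28 mm across, 3 mm thick, rises and sinks with it; the washer's top is 3 mm below the bar
- knob (a joint): Knob turn in rad, growing clockwise seen from above: 0 = tight (hard stop, washer 0.5 mm over the strap), 4.0 = end of travel; starts at 0 to 0.5. LEFT-HAND thread: clockwise loosens and raises knob and washer by 2.23 mm per rad. The washer clears the lips from about 2 rad; 2.4 or more counts as loose, under 0.4 as tight. Stays where left; takes about 0.06 N m
- reader: Fixed label reader: a flat grey mat 120 (x) x 340 (y) x 4 mm, centred on the origin (underside), and along its +x side a cream bar 50 mm high, from x = 65 to 110 mm, with a dark window in the face that looks to -x over the mat. Yaw within 0.12 rad
- window (a point): Middle of the reader's dark window (reader x = +65, y = 0, 26 mm up)
- jar1: Sample jar, may be absent (2 or 3 of the four are there): white, grey cap, 52 mm across, 60 mm high, cap the top 18 mm, 0.1 to 0.2 kg. Origin: centre of its underside. Its own +x axis points out through the middle of its paper label with black bars; a black stripe on the cap runs from the middle to the label's side. Starts on the deck, any yaw
- jar2: Sample jar, may be absent (2 or 3 of the four are there): white, grey cap, 52 mm across, 60 mm high, cap the top 18 mm, 0.1 to 0.2 kg. Origin: centre of its underside. Its own +x axis points out through the middle of its paper label with black bars; a black stripe on the cap runs from the middle to the label's side. Starts on the deck, any yaw
- jar3: Sample jar, may be absent (2 or 3 of the four are there): white, grey cap, 52 mm across, 60 mm high, cap the top 18 mm, 0.1 to 0.2 kg. Origin: centre of its underside. Its own +x axis points out through the middle of its paper label with black bars; a black stripe on the cap runs from the middle to the label's side. Starts on the deck, any yaw
- jar4: Sample jar, may be absent (2 or 3 of the four are there): white, grey cap, 52 mm across, 60 mm high, cap the top 18 mm, 0.1 to 0.2 kg. Origin: centre of its underside. Its own +x axis points out through the middle of its paper label with black bars; a black stripe on the cap runs from the middle to the label's side. Starts on the deck, any yaw
- tip_box: Bystander, leave alone: blue tip box with clear lid, 87 x 122 x 62 mm. Origin: centre of its underside
- beaker: Bystander, leave alone: glass beaker, 66 mm across, 85 mm high. Origin: centre of its underside
- buffer_bottle: Bystander, leave alone: glass bottle with blue cap, 70 mm across, 140 mm high. Origin: centre of its underside
- dish: Bystander, leave alone: flat clear dish, 90 mm across, 15 mm high. Origin: centre of its underside
- comb_tray: Bystander, leave alone: glass gel tray with white comb, 70 x 100 x 26 mm. Origin: centre of its underside
- stain_jar: Bystander, leave alone: amber jar with white cap, 56 mm across, 70 mm high. Origin: centre of its underside
Mind the look-alikes: they are no part of the job. Leave any blue or pink look-alike of the jar3 alone.

How it is judged:
By the outcome, as a careful person would: the job done as asked, in the order asked, and still so for the second after the job is handed in, with the robot touching nothing.
Of jar1, jar2, jar3, jar4 only 2 to 3 are there at a start; the rules pass over those that are not, and their reading is None.
At some moment in a run one of jar1, jar2, jar3, jar4 may be knocked a few centimetres aside while the robot is not near it.
It also fails if it takes over 210 s, if anything falls off the work surface, if the arm or the gripper's body presses on something with over 40 N, if the wrist force passes 120 N, or if a joint passes its speed limit or range.

## Working session

There is one attempt and no reset: what is moved stays moved. The work goes in short steps, Python scripts to look and compute and a shell command to move; the robot and the scene stay as the last step left them, time stands still between calls to the robot, and variables do not carry over. Pictures are saved under pics/ and viewed, at most 14 in all, crops included, and the job is handed in when it is done.

```bash
mkdir -p pics
python3 - <<'E'
from station import status, vision
import cv2
o=status.get_obs(); print(o)
for n in ("scene","top"):
    p=vision.camera(n); cv2.imwrite(f"pics/{n}0.png",p["pixels"][:,:,::-1]); print(n,p["K"],p["R"],p["t"])
E
```

```text
{'time_s': 0.0, 'qpos': array([-1.29659118e+00,  3.00439072e-01,  1.52158899e+00,  7.72086128e-06,
        1.32067816e+00, -6.65922402e-02]), 'joint_vel': array([-0.00045701,  0.00103284,  0.00145025,  0.00036969, -0.00028653,
       -0.0008956 ]), 'tau': array([ 9.37603181e-04, -5.31809020e+01, -3.52734375e+01,  7.08449632e-02,
        2.43866479e-02, -7.94778293e-05]), 'ee_pos': array([ 0.18376392, -0.51811673,  0.20490055]), 'eef_rot': array([-3.14048205e+00, -8.15624764e-05,  3.40795425e-01]), 'force': array([ 0.54850835,  0.16995805, -0.15691038]), 'moment': array([0.0025851 , 0.07935565, 0.01840595]), 'grip_force': 0.0, 'grip_width': 0.09394959487079643}
scene [[437.23576059   0.         313.89570244]
 [  0.         437.23576059 231.05077424]
 [  0.           0.           1.        ]] [[ 0.25546863  0.96681207  0.00319541]
 [ 0.5728046  -0.14869261 -0.80609268]
 [-0.77886499  0.20776174 -0.59178069]] [-0.04392109 -0.22468011  1.48241742]
top [[460.7264243    0.         327.24912315]
 [  0.         460.7264243  240.8679935 ]
 [  0.           0.           1.        ]] [[-1.36398986e-04 -9.99985486e-01 -5.38598900e-03]
 [-9.83942653e-01  1.09552421e-03 -1.78481526e-01]
 [ 1.78484836e-01  5.27515960e-03 -9.83928522e-01]] [-0.08832472  0.55533196  1.29087899]
```

View pics/scene0.png

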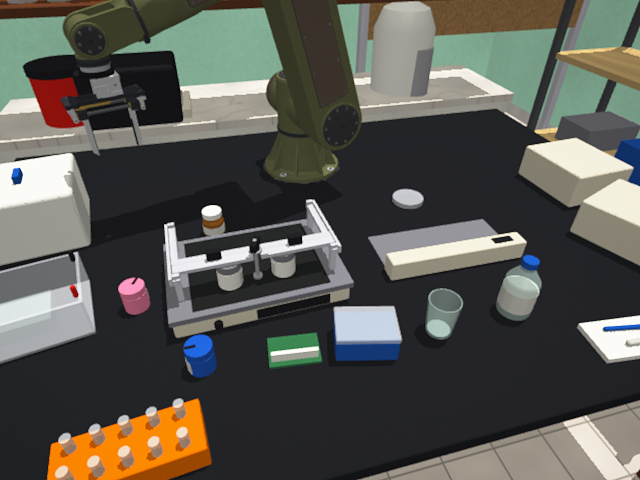

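View pics/top0.png

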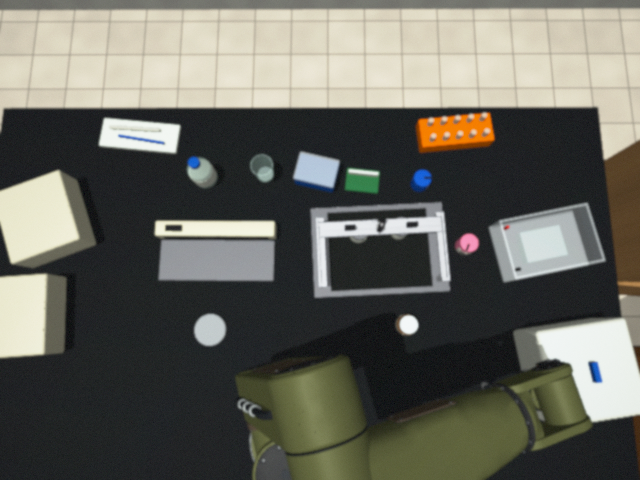

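The top view shows the shaker centred near (381,250) and the strap at (381,227). Two jars, at about (359,237) and (399,236), stand in the y=±61 slots. The reader is at (215,250) with its bar away from the robot. The look-alikes are pink at (467,243) and blue at (422,180).

```bash
cat > h.py <<'E'
import numpy as np, cv2
from station import status, vision, order, silhouettes
from scipy.spatial.transform import Rotation as Ro
def ray(p,uv,z):
    uv=np.atleast_2d(np.asarray(uv,float)); K,R,t=p["K"],p["R"],p["t"]
    d=np.c_[uv,np.ones(len(uv))]@np.linalg.inv(K).T@R; c=-R.T@t
    return c+d*((z-c[2])/d[:,2])[:,None]
def proj(p,X):
    q=np.atleast_2d(X)@p["R"].T+p["t"]; q=q@p["K"].T; return q[:,:2]/q[:,2:]
def seg(n,p,k=0):
    r=silhouettes(n,p); return [(round(float(a["score"]),2),np.round(a["extent"]).astype(int).tolist(),a["region"]) for a in r]
def delta(pos,yaw,o=None):
    """shift (units) & turn about tool z (units) from measured pose to pos, pointing down, yaw of tool"""
    o=o or status.get_obs(); R=Ro.from_euler("xyz",o["eef_rot"]); 
    T=Ro.from_euler("xyz",[np.pi,0,yaw])
    return np.round(R.inv().apply(np.asarray(pos)-o["ee_pos"])/.5,4), np.round((R.inv()*T).as_rotvec()/(np.pi/2),4)
E
python3 - <<'E'
from h import *
np.set_printoptions(precision=4,suppress=True)
p=vision.camera("top")
for n,z in (("strap",.126),("shaker",.055),("reader",.004),("jar1",.06),("knob",.15),("stain_jar",.07),("dish",.015),("tip_box",.062),("beaker",.085),("comb_tray",.026),("buffer_bottle",.14)):
    for s,e,r in seg(n,p)[:5]:
        ys,xs=np.nonzero(r); w=ray(p,np.c_[xs,ys],z)[:,:2].astype(np.float32)
        print(n,s,e,len(xs),"mean",w.mean(0), cv2.minAreaRect(w))
hsv=cv2.cvtColor(p["pixels"],cv2.COLOR_RGB2HSV); g=p["pixels"].astype(int)
print(g[260,215],g[229,215],g[225,380],g[290,380],g[260,380])
E
```

```text
strap 0.83 [317, 219, 440, 236] 1668 mean [ 0.5816 -0.2334] ((0.581901490688324, -0.2344832420349121), (0.04321451857686043, 0.3374411463737488), 2.4316272735595703)
shaker 0.74 [312, 201, 448, 297] 10160 mean [ 0.5184 -0.2392] ((0.532383143901825, -0.23966823518276215), (0.2653152644634247, 0.38828760385513306), 2.7820451259613037)
jar1 0.84 [411, 172, 432, 194] 330 mean [ 0.7356 -0.3646] ((0.736284613609314, -0.36506935954093933), (0.04950611665844917, 0.06935861706733704), 59.8260498046875)
jar1 0.67 [457, 233, 479, 256] 323 mean [ 0.5444 -0.4892] ((0.543894350528717, -0.48957282304763794), (0.06173182651400566, 0.052601538598537445), 89.93220520019531)
jar1 0.42 [391, 219, 408, 240] 72 mean [ 0.5705 -0.2951] ((0.5861802697181702, -0.3020842373371124), (0.036855001002550125, 0.059371333569288254), 65.56128692626953)
knob 0.37 [376, 217, 386, 232] 55 mean [ 0.5815 -0.2348] ((0.5819514393806458, -0.23459318280220032), (0.013243191875517368, 0.037271205335855484), 62.94059753417969)
stain_jar 0.74 [397, 312, 416, 333] 316 mean [ 0.3191 -0.3066] ((0.3199910819530487, -0.30708852410316
[... 1119 characters left out ...]
66 -0.1933] ((0.7465732097625732, -0.19316376745700836), (0.10109696537256241, 0.07299476861953735), 84.29058837890625)
comb_tray 0.21 [379, 219, 386, 232] 93 mean [ 0.6074 -0.2486] ((0.6076569557189941, -0.2482338547706604), (0.019704541191458702, 0.046422235667705536), 70.80658721923828)
buffer_bottle 0.97 [186, 154, 218, 186] 704 mean [0.7366 0.2607] ((0.738158106803894, 0.26027679443359375), (0.10358519107103348, 0.06723447889089584), 47.35567855834961)
buffer_bottle 0.39 [157, 218, 276, 284] 6667 mean [0.5141 0.2095] ((0.5149924755096436, 0.21503737568855286), (0.32869067788124084, 0.1589691936969757), 89.92239379882812)
[153 155 161] [244 243 224] [106 105 107] [144 147 151] [31 33 32]
```

Run:
```python
from h import *
print(delta([.50,-.235,.38],1.6))
```

```text
(array([ 0.7854, -0.3228, -0.3491]), array([-0.    , -0.    , -0.8016]))
```

```bash
python3 -m pendant '[0,0,-0.2,0,0,0,0.2, 0.785,-0.323,-0.35,0,0,-0.8,0.2, 0.785,-0.323,-0.35,0,0,-0.8,0.2, 0.785,-0.323,-0.35,0,0,-0.8,0.2, 0.785,-0.323,-0.35,0,0,-0.8,0.2, 0.785,-0.323,-0.35,0,0,-0.8,0.2, 0.785,-0.323,-0.35,0,0,-0.8,0.2, 0.785,-0.323,-0.35,0,0,-0.8,0.2, 0.785,-0.323,-0.35,0,0,-0.8,0.2, 0.785,-0.323,-0.35,0,0,-0.8,0.2, 0.785,-0.323,-0.35,0,0,-0.8,0.2, 0.785,-0.323,-0.35,0,0,-0.8,0.2]'
python3 - <<'E'
from h import *
p=vision.camera("wrist"); cv2.imwrite("pics/w1.png",p["pixels"][:,:,::-1]); print(status.get_obs()["ee_pos"], -p["R"].T@p["t"],p["R"])
E
```

```text
time_s: 1.9
ee_pos: [0.5, -0.2346, 0.3801]
eef_rot: [-3.141, -0.0, 1.598]
force: [-0.1, 0.8, -0.3]
grip_width: 0.0559
grip_force: 0.0
[ 0.49942733 -0.235235    0.38001409] [ 0.49860158 -0.16866041  0.55915011] [[ 9.99593304e-01  2.85083075e-02 -7.08737933e-04]
 [ 2.78884022e-02 -9.72063492e-01  2.33055369e-01]
 [ 5.95507585e-03 -2.32980352e-01 -9.72463209e-01]]
```

View pics/w1.png

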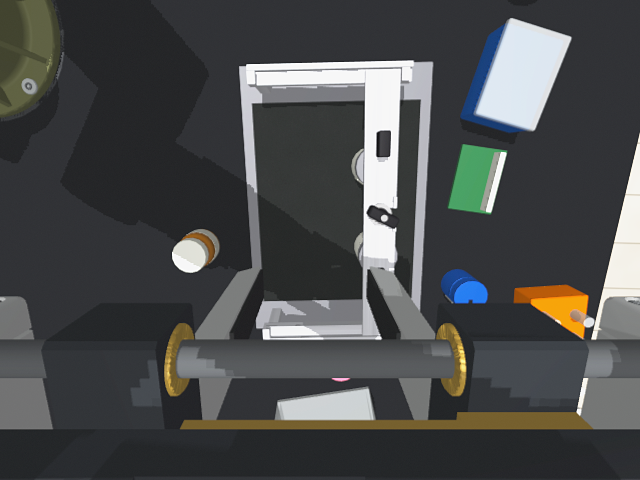

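The wrist view has +x to the right and +y up. The strap runs along column ~381, the left fin is at (383,144), and the knob bar spans (368,209) to (398,223), so it is turned about -25°. Next I measure these precisely.

Run:
```python
from h import *
np.set_printoptions(precision=4,suppress=True)
p=vision.camera("wrist"); g=cv2.cvtColor(p["pixels"],cv2.COLOR_RGB2GRAY)
# strap edges rows
L=[];Rr=[]
for r in list(range(100,128))+list(range(162,195)):
    row=g[r].astype(float)
    b=np.nonzero(row[355:410]>200)[0]+355; L.append((b.min()-.5,r)); Rr.append((b.max()+.5,r))
for nm,A in (("L",L),("R",Rr)):
    w=ray(p,A,.126)[:,:2]; k=np.polyfit(w[:,1],w[:,0],1); res=w[:,0]-np.polyval(k,w[:,1])
    m=abs(res)<.002; k=np.polyfit(w[m,1],w[m,0],1); print(nm,"slope",k[0],"x at y=-.235",np.polyval(k,-.235),m.sum())
for nm,(x0,y0,x1,y1),z in (("fin",(370,125,397,165),.148),("bar",(362,200,405,232),.153)):
    sub=(g[y0:y1,x0:x1]<75).astype(np.uint8); n,l,s,c=cv2.connectedComponentsWithStats(sub)
    i=1+s[1:,4].argmax(); ys,xs=np.nonzero(l==i); w=ray(p,np.c_[xs+x0,ys+y0],z)[:,:2].astype(np.float32)
    print(nm,s[i],w.mean(0),cv2.minAreaRect(w))
big=cv2.resize(p["pixels"][55:275,235:440],None,fx=2.7,fy=2.7,interpolation=cv2.INTER_CUBIC); cv2.imwrite("pics/w1c.png",big[:,:,::-1])
```

```text
L slope -0.05032348789221234 x at y=-.235 0.5616625306503791 56
R slope -0.047771094861369906 x at y=-.235 0.601643029548354 61
fin [  7   5  14  26 346] [ 0.5761 -0.1521] ((0.5758322477340698, -0.15185992419719696), (0.014917757362127304, 0.027834895998239517), 3.939586877822876)
bar [  6   0  37  32 576] [ 0.5892 -0.2345] ((0.5839992165565491, -0.23609545826911926), (0.04239879176020622, 0.037478454411029816), 4.973690509796143)
```

View pics/w1c.png

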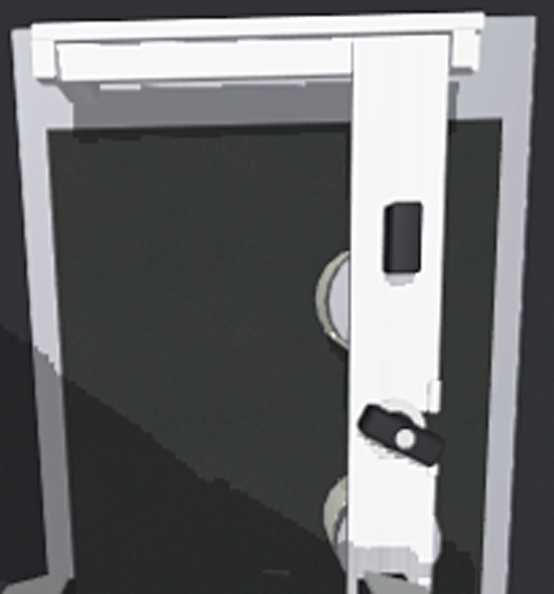

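Run:
```python
from h import *
p=vision.camera("wrist")
c=lambda *a:[(x/2.7+235,y/2.7+55) for x,y in a]
w=ray(p,c((362,412),(438,443),(377,406),(443,440),(362,426),(405,438)),.153)[:,:2]
print(w, "stud@.16",ray(p,c((405,438)),.16))
d=(w[3]-w[2]); print("ang",np.arctan2(d[1],d[0]), w[2:5].mean(0),np.linalg.norm(d))
K=np.array([.5815,-.236,.131])
for yaw in (-.39,np.pi-.39): print(delta([*K[:2],.20],yaw))
```

```text
[[ 0.5629766  -0.22639693]
 [ 0.5971736  -0.23919056]
 [ 0.56933239 -0.2236041 ]
 [ 0.59925658 -0.23780137]
 [ 0.56336179 -0.23254454]
 [ 0.5825347  -0.23735276]] stud@.16 [[ 0.58107611 -0.23618672  0.16      ]]
ang -0.4429923148897263 [ 0.57731692 -0.23131667] 0.033121291190795
(array([-0.0045,  0.1651,  0.3602]), array([-3.000e-04,  3.000e-04,  1.264e+00]))
(array([-0.0045,  0.1651,  0.3602]), array([-2.00e-04, -3.00e-04, -7.36e-01]))
```

```bash
python3 -m pendant '[-0.0045,0.165,0.30,0,0,-0.74,-0.15, -0.0045,0.165,0.30,0,0,-0.74,-0.15, -0.0045,0.165,0.30,0,0,-0.74,-0.15, -0.0045,0.165,0.30,0,0,-0.74,-0.15, -0.0045,0.165,0.30,0,0,-0.74,-0.15, -0.0045,0.165,0.30,0,0,-0.74,-0.15, -0.0045,0.165,0.30,0,0,-0.74,-0.15, -0.0045,0.165,0.30,0,0,-0.74,-0.15, -0.0045,0.165,0.36,0,0,-0.74,-0.15, -0.0045,0.165,0.42,0,0,-0.74,-0.15, -0.0045,0.165,0.44,0,0,-0.74,-0.15, -0.0045,0.165,0.44,0,0,-0.74,-0.15]'
python3 - <<'E'
from h import *
p=vision.camera("wrist"); cv2.imwrite("pics/w2.png",p["pixels"][:,:,::-1]); print(status.get_obs()["ee_pos"],delta([.5815,-.2365,.134],np.pi-.4))
E
```

```text
time_s: 3.25
ee_pos: [0.5814, -0.2356, 0.1594]
eef_rot: [3.141, -0.002, 2.758]
force: [0.0, 0.7, 1.4]
grip_width: 0.0399
grip_force: 0.0
[ 0.58209873 -0.23564567  0.16103783] (array([ 0.0005, -0.002 ,  0.0541]), array([-0.    ,  0.    ,  0.0109]))
```

View pics/w2.png

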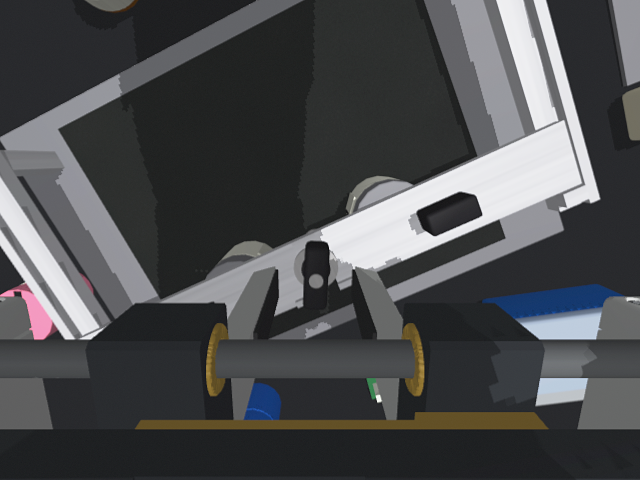

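The knob bar is centred between the fingers and aligned with them, from (316,245) to (318,305). I descend and grip.

```bash
python3 -m pendant '[0,-0.001,0.03,0,0,0,-0.15, 0,-0.001,0.054,0,0,0,-0.15, 0,-0.001,0.054,0,0,0,-0.15, 0,-0.001,0.054,0,0,0,-0.9, 0,-0.001,0.054,0,0,0,-0.9, 0,-0.001,0.054,0,0,0,-0.9, 0,-0.001,0.054,0,0,0,-0.9, 0,-0.001,0.054,0,0,0,-0.9, 0,-0.001,0.054,0,0,0,-0.9]' 25
```

```text
time_s: 4.2
ee_pos: [0.5823, -0.2354, 0.1338]
eef_rot: [3.141, 0.001, 2.76]
force: [0.9, 1.0, 1.8]
grip_width: 0.0136
grip_force: 24.8
```

```bash
python3 -m pendant '[0,0,-0.0006,0,0,0.09,-0.9, 0,0,-0.0012,0,0,0.18,-0.9, 0,0,-0.0019,0,0,0.27,-0.9, 0,0,-0.0025,0,0,0.36,-0.9, 0,0,-0.0031,0,0,0.45,-0.9, 0,0,-0.0038,0,0,0.54,-0.9, 0,0,-0.0044,0,0,0.63,-0.9, 0,0,-0.005,0,0,0.72,-0.9, 0,0,-0.0056,0,0,0.81,-0.9, 0,0,-0.0063,0,0,0.9,-0.9, 0,0,-0.0063,0,0,0.9,-0.9]' 
python3 -m pendant '[0,0,-0.0006,0,0,0.09,-0.9, 0,0,-0.0012,0,0,0.18,-0.9, 0,0,-0.0019,0,0,0.27,-0.9, 0,0,-0.0025,0,0,0.36,-0.9, 0,0,-0.0031,0,0,0.45,-0.9, 0,0,-0.0038,0,0,0.54,-0.9, 0,0,-0.0044,0,0,0.63,-0.9, 0,0,-0.0044,0,0,0.63,-0.9, 0,0,-0.0044,0,0,0.63,-0.9]'
```

```text
time_s: 5.3
ee_pos: [0.5818, -0.2357, 0.1369]
eef_rot: [-3.141, 0.0, 1.344]
force: [-4.4, 0.7, 4.1]
grip_width: 0.014
grip_force: 24.8
time_s: 6.2
ee_pos: [0.5815, -0.2354, 0.139]
eef_rot: [-3.141, 0.001, 0.361]
force: [-6.2, 2.5, 6.2]
grip_width: 0.0138
grip_force: 24.8
```

```bash
python3 -m pendant '[0,0,0,0,0,0,-0.15, 0,0,0,0,0,0,-0.15, 0,0,-0.06,0,0,0,-0.15, 0,0,-0.1,0,0,-0.09,-0.15, 0.05,-0.16,-0.1,0,0,-0.8,-0.15, 0.05,-0.16,-0.1,0,0,-0.8,-0.15, 0.05,-0.16,-0.1,0,0,-0.8,-0.15, 0.05,-0.16,-0.1,0,0,-0.8,-0.15, 0.05,-0.16,-0.1,0,0,-0.8,-0.15, 0.05,-0.16,-0.1,0,0,-0.8,-0.15, 0.05,-0.16,-0.1,0,0,-0.8,-0.15, 0.05,-0.16,-0.1,0,0,-0.8,-0.15]'
python3 -m pendant '[0,0,0,0,0,0,-0.15, 0,0,0,0,0,0,-0.15]'
python3 - <<'E'
from h import *
p=vision.camera("wrist"); cv2.imwrite("pics/w3.png",p["pixels"][:,:,::-1]); print(status.get_obs()["ee_pos"],delta([.5773,-.1516,.129],np.pi/2+.049))
E
```

```text
time_s: 7.4
ee_pos: [0.5777, -0.1517, 0.1886]
eef_rot: [3.141, -0.0, 1.621]
force: [-0.1, -0.1, -1.0]
grip_width: 0.0395
grip_force: 0.0
time_s: 7.6
ee_pos: [0.5777, -0.1518, 0.1887]
eef_rot: [-3.142, 0.0, 1.612]
force: [0.1, 0.1, 0.2]
grip_width: 0.0398
grip_force: 0.0
[ 0.57767082 -0.15177671  0.1887112 ] (array([ 0.0004, -0.0007,  0.1194]), array([ 0.   ,  0.   , -0.005]))
```

View pics/w3.png

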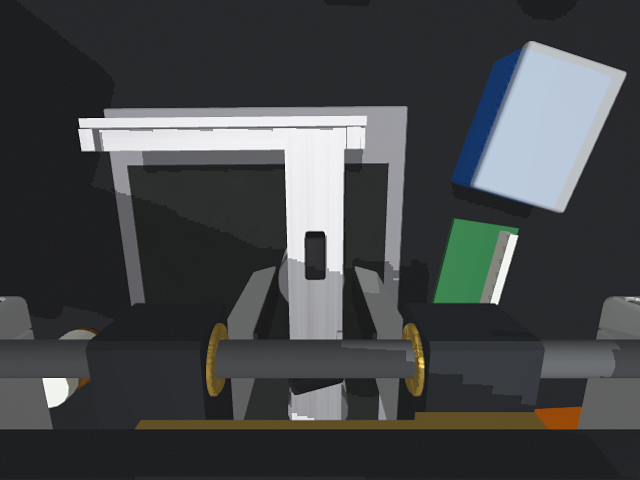

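The fin at (316,255) is centred between the fingers. I descend, grip it firmly, then pull.

```bash
python3 -m pendant '[0,0,0.08,0,0,0,-0.15, 0,0,0.118,0,0,0,-0.15, 0,0,0.118,0,0,0,-0.15, 0,0,0.118,0,0,0,-0.9, 0,0,0.118,0,0,0,-0.9, 0,0,0.118,0,0,0,-0.9, 0,0,0.118,0,0,0,-0.9, 0,0,0.118,0,0,0,-0.9, 0,0,0.118,0,0,0,-0.9]' 55
python3 - <<'E'
from h import *
o=status.get_obs(); p=o["ee_pos"]; print(p,delta(p-.125*np.array([np.cos(.049),np.sin(.049),0]),o["eef_rot"][2]))
E
```

```text
time_s: 8.55
ee_pos: [0.5778, -0.1518, 0.1304]
eef_rot: [3.141, 0.0, 1.613]
force: [-0.9, 0.4, 6.1]
grip_width: 0.0135
grip_force: 55.0
[ 0.57781718 -0.15184264  0.13035196] (array([-1.7e-03, -2.5e-01, -2.0e-04]), array([0.0005, 0.0002, 0.    ]))
```

```bash
python3 -m pendant '[0,-0.02,0,0,0,0,-0.9, 0,-0.045,0,0,0,0,-0.9, 0,-0.07,0,0,0,0,-0.9, 0,-0.095,0,0,0,0,-0.9, -0.001,-0.12,0,0,0,0,-0.9, -0.001,-0.145,0,0,0,0,-0.9, -0.001,-0.17,0,0,0,0,-0.9, -0.001,-0.195,0,0,0,0,-0.9, -0.002,-0.22,0,0,0,0,-0.9, -0.002,-0.24,0,0,0,0,-0.9, -0.002,-0.25,0,0,0,0,-0.9, -0.002,-0.25,0,0,0,0,-0.9]'
python3 - <<'E'
from h import *
p=vision.camera("scene"); big=cv2.resize(p["pixels"][190:340,140:370],None,fx=3.4,fy=3.4,interpolation=cv2.INTER_CUBIC); cv2.imwrite("pics/s2.png",big[:,:,::-1])
E
```

```text
time_s: 9.75
ee_pos: [0.452, -0.1582, 0.1303]
eef_rot: [-3.141, 0.0, 1.613]
force: [-4.3, -0.1, 11.2]
grip_width: 0.0137
grip_force: 55.0
```

View pics/s2.png

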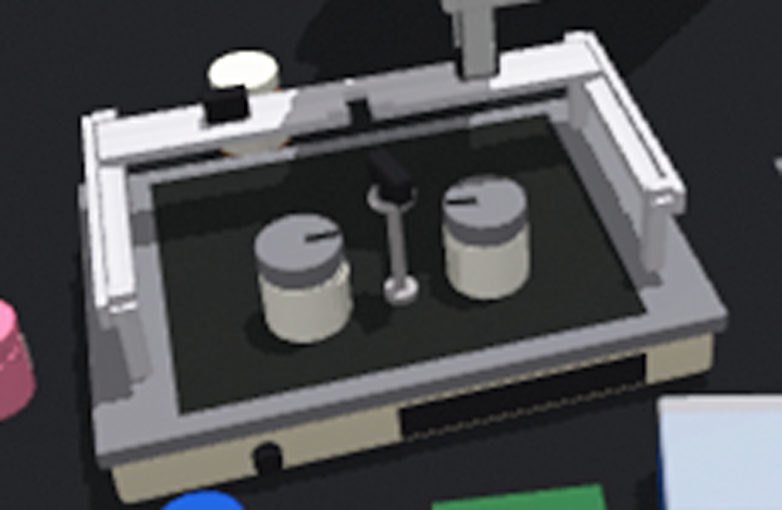

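The strap is parked. Two jars stand on the deck with their cap stripes visible, and the knob is raised. I release and move to look at the jars from above.

```bash
python3 -m pendant '[0,0,0,0,0,0,0.2, 0,0,0,0,0,0,0.2, 0,0,-0.08,0,0,0,0.2, 0,0,-0.16,0,0,0,0.6, -0.28,0.1,-0.5,0,0,0,0.6, -0.28,0.1,-0.5,0,0,0,0.6, -0.28,0.1,-0.5,0,0,0,0.6, -0.28,0.1,-0.5,0,0,0,0.6, -0.28,0.1,-0.5,0,0,0,0.6, -0.28,0.1,-0.5,0,0,0,0.6, -0.28,0.1,-0.5,0,0,0,0.6, -0.28,0.1,-0.5,0,0,0,0.6]'
python3 - <<'E'
from h import *
np.set_printoptions(precision=4,suppress=True)
p=vision.camera("wrist"); cv2.imwrite("pics/w4.png",p["pixels"][:,:,::-1]); print(status.get_obs()["ee_pos"])
for s,e,r in seg("jar1",p): print(s,e)
t=vision.camera("top"); im=t["pixels"].astype(int); m=((abs(im-np.array([153,155,161])).max(2)<14)).astype(np.uint8); m[:,:140]=0;m[:,285:]=0;m[:225]=0;m[300:]=0
n,l,s,c=cv2.connectedComponentsWithStats(m); i=1+s[1:,4].argmax(); ys,xs=np.nonzero(l==i); print("mat",s[i]); w=ray(t,np.c_[xs,ys],.004)[:,:2].astype(np.float32); print(cv2.minAreaRect(w))
ed=ray(t,[(x,ys[xs==x].max()+.5) for x in range(xs.min()+4,xs.max()-4)],.004); print("near edge fit x=a y+b",np.polyfit(ed[:,1],ed[:,0],1))
g=im.sum(2)
tp=np.array([(x,np.nonzero((im[200:245,x]>190).all(1))[0].min()+199.5) for x in range(195,270)]); ed=ray(t,tp,.05); print("bar far edge",np.polyfit(ed[:,1],ed[:,0],1))
E
```

```text
time_s: 11.0
ee_pos: [0.5083, -0.295, 0.3784]
eef_rot: [-3.14, -0.001, 1.614]
force: [0.7, 0.0, -0.3]
grip_width: 0.0747
grip_force: 0.0
[ 0.5084 -0.295   0.3787]
0.78 [349, 92, 398, 141]
0.76 [442, 231, 491, 279]
0.71 [319, 304, 352, 338]
0.6 [347, 187, 396, 235]
0.35 [252, 10, 293, 294]
mat [ 160  241  113   39 4117]
((0.5065231323242188, 0.24283263087272644), (0.3327561616897583, 0.11424387246370316), 89.09457397460938)
near edge fit x=a y+b [0.0078 0.4481]
bar far edge [0.0013 0.613 ]
```

View pics/w4.png

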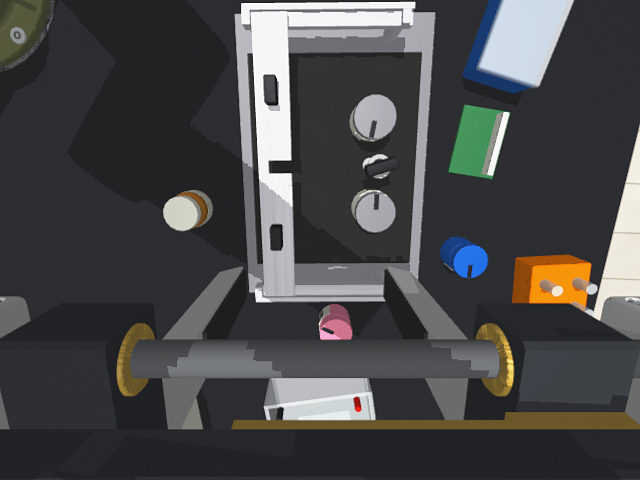

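The caps are at (375,117), stripe pointing down (-y), and (376,212), stripe pointing up (+y). I measure them exactly.

```bash
cat >> h.py <<'E'
def cap(p,box,z,hi=135):
    """cap disc centre (world), radius and stripe yaw within box x0,y0,x1,y1"""
    x0,y0,x1,y1=box; im=p["pixels"][y0:y1,x0:x1].astype(int); g=im.mean(2)
    m=((g>hi)&(im.max(2)-im.min(2)<40)&(im[:,:,2]>=im[:,:,0]-2)).astype(np.uint8)
    n,l,s,c=cv2.connectedComponentsWithStats(m); i=1+s[1:,4].argmax(); pts=np.argwhere(l==i)[:,::-1]
    (cx,cy),r=cv2.minEnclosingCircle(pts.astype(np.float32)) ; h=cv2.convexHull(pts.astype(np.int32)); (cx,cy),ax,an=cv2.fitEllipse(h) if len(h)>5 else ((cx,cy),(2*r,2*r),0)
    yy,xx=np.mgrid[:g.shape[0],:g.shape[1]]; k=((xx-cx)**2+(yy-cy)**2<(.85*min(ax)/2)**2)&(g<70)
    C=ray(p,[(cx+x0,cy+y0)],z)[0]; q=ray(p,np.c_[xx[k]+x0,yy[k]+y0],z)
    v=q[:,:2]-C[:2]; far=np.linalg.norm(v,axis=1)>.006; d=v[far].mean(0)
    return C,np.round(ax,1),float(np.arctan2(d[1],d[0])),int(k.sum())
E
python3 - <<'E'
from h import *
p=vision.camera("wrist")
for b in ((345,88,402,145),(345,183,402,238)):
    r=cap(p,b,.115); print(r, r[1]/p["K"][0,0]*(p["R"]@r[0]+p["t"])[2]); C=r[0]; S=np.array([.5815,-.2365]); d=C[:2]-S; c,s=np.cos(.049),np.sin(.049); print("shaker rel",d[0]*c+d[1]*s,-d[0]*s+d[1]*c)
E
```

```text
(array([ 0.57557534, -0.17823799,  0.115     ]), array([41.4, 44.3]), -1.6652019059858503, 47) [0.05005693 0.05356333]
shaker rel -0.003063849597697018 0.058482276738501385
(array([ 0.5858852 , -0.29476363,  0.115     ]), array([37.9, 39.9]), 1.5680928428868732, 49) [0.04878986 0.05136452]
shaker rel 0.0015261580838803654 -0.05840848251036935
```

Run:
```python
from h import *
print(delta([.577,-.177,.22],1.62))
```

```text
(array([0.2303, 0.1471, 0.319 ]), array([-0.0003, -0.0002, -0.004 ]))
```

```bash
python3 -m pendant '[0.23,0.147,0.32,0,0,-0.004,0.6, 0.23,0.147,0.32,0,0,-0.004,0.6, 0.23,0.147,0.32,0,0,-0.004,0.6, 0.23,0.147,0.32,0,0,-0.004,0.6, 0.23,0.147,0.32,0,0,-0.004,0.6, 0.23,0.147,0.32,0,0,-0.004,0.6, 0.23,0.147,0.32,0,0,-0.004,0.6]'
python3 - <<'E'
from h import *
p=vision.camera("wrist"); cv2.imwrite("pics/w5.png",p["pixels"][:,:,::-1])
for s,e,r in seg("jar1",p): print(s,e)
u=proj(p,[[.577,-.177,.115]])[0].astype(int); print(u); b=(u[0]-45,u[1]-45,u[0]+45,u[1]+40)
for hi in (110,135): 
  try: print(cap(p,b,.115,hi))
  except Exception as x: print(x)
E
```

```text
time_s: 11.9
ee_pos: [0.5774, -0.1787, 0.2215]
eef_rot: [3.14, 0.001, 1.619]
force: [-0.0, -0.0, -0.6]
grip_width: 0.0753
grip_force: 0.0
0.83 [281, 198, 343, 262]
0.59 [292, 324, 346, 385]
0.46 [419, 373, 439, 414]
[313 234]
(array([ 0.5759029 , -0.17742808,  0.115     ]), array([58.7, 60.8]), -1.6699257134721874, 104)
(array([ 0.57630468, -0.17655782,  0.115     ]), array([54.6, 60.9]), -1.6868515416454612, 87)
```

View pics/w5.png

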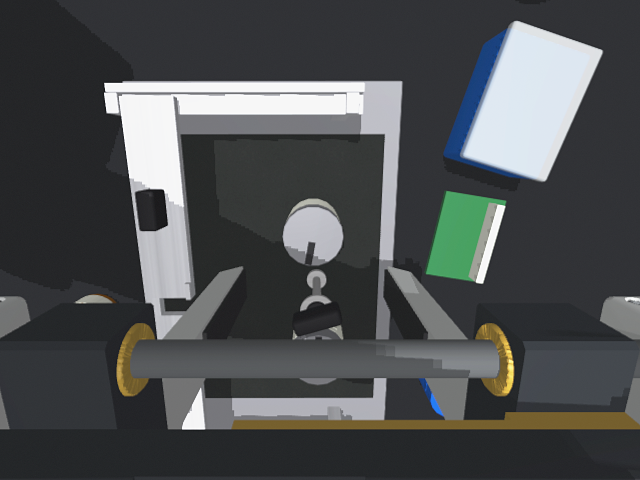

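The cap is at (313,232), its stripe runs down to (308,264), and the jar sits midway between the fingers. I descend and grip it.

```bash
python3 - <<'E'
from h import *
p=vision.camera("wrist"); g=p["pixels"].mean(2)
for th in (60,80,100):
  ys,xs=np.nonzero(g[238:264,298:328]<th); w=ray(p,np.c_[xs+298,ys+238],.115)[:,:2]
  vx,vy,*_=cv2.fitLine(w.astype(np.float32),cv2.DIST_HUBER,0,.01,.01).ravel(); print(th,len(xs),np.arctan2(-abs(vy),-vx*np.sign(vy)), w.mean(0))
print(delta([.5765,-.177,.083],1.62))
E
python3 -m pendant '[-0.002,0,0.08,0,0,0,0.6, -0.002,0,0.16,0,0,0,0.6, -0.002,0,0.24,0,0,0,0.6, -0.002,0,0.277,0,0,0,0.6, -0.002,0,0.277,0,0,0,-0.3, -0.002,0,0.277,0,0,0,-0.3, -0.002,0,0.277,0,0,0,-0.3, -0.002,0,0.277,0,0,0,-0.3, -0.002,0,0.277,0,0,0,-0.3]' 20
```

```text
60 86 -1.7651329 [ 0.57430683 -0.19683313]
80 156 -1.7373965 [ 0.57454633 -0.19442635]
100 173 -1.6564189 [ 0.57447304 -0.1943199 ]
(array([ 0.0044, -0.002 ,  0.277 ]), array([ 0.0015,  0.0007, -0.0012]))
time_s: 12.95
ee_pos: [0.578, -0.1794, 0.0833]
eef_rot: [3.139, 0.001, 1.619]
force: [-1.7, -1.2, 7.6]
grip_width: 0.0513
grip_force: 20.0
```

```bash
python3 -m pendant '[0,0,-0.08,0,0,0,-0.3, 0,0,-0.18,0,0,0,-0.3, 0.05,-0.02,-0.26,0,0,-0.09,-0.3, 0.14,-0.04,-0.26,0,0,-0.18,-0.3, 0.23,-0.06,-0.26,0,0,-0.27,-0.3, 0.32,-0.08,-0.26,0,0,-0.36,-0.3, 0.41,-0.1,-0.26,0,0,-0.45,-0.3, 0.5,-0.1,-0.26,0,0,-0.54,-0.3, 0.59,-0.1,-0.26,0,0,-0.63,-0.3, 0.68,-0.1,-0.26,0,0,-0.72,-0.3, 0.76,-0.1,-0.26,0,0,-0.8,-0.3, 0.76,-0.1,-0.26,0,0,-0.8,-0.3]'
python3 - <<'E'
from h import *
p=vision.camera("wrist"); cv2.imwrite("pics/w6.png",p["pixels"][:,:,::-1]); o=status.get_obs(); print(o["ee_pos"],o["eef_rot"],o["grip_width"],delta([.505,.298,.1],3.32))
im=p["pixels"].astype(int)
E
```

```text
time_s: 14.15
ee_pos: [0.5082, 0.2021, 0.212]
eef_rot: [3.14, 0.001, 2.884]
force: [0.0, 0.3, -1.6]
grip_width: 0.0512
grip_force: 20.0
[0.50851207 0.20006154 0.21183994] [3.14110803e+00 6.70580066e-04 2.87935774e+00] 0.05189364591233082 (array([0.0577, 0.1873, 0.2237]), array([ 2.000e-04,  5.000e-04, -2.805e-01]))
```

View pics/w6.png

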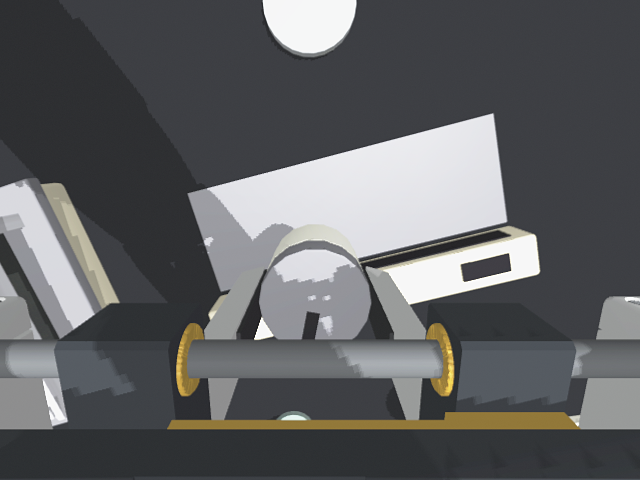

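The mat's robot-side corners are at (188,193) and (493,114), with its far +y corner at (507,222). The held jar's stripe runs from (314,312) to (308,340).

Run:
```python
from h import *
p=vision.camera("wrist"); w=ray(p,[(188,193),(493,114),(507,222)],.004)[:,:2]; print(w)
d=w[1]-w[0]; print("reader yaw",np.arctan2(-d[0],d[1]),np.linalg.norm(d),"side",np.linalg.norm(w[2]-w[1]))
y=np.arctan2(-d[0],d[1]); print("centre",w[:2].mean(0)+.06*np.array([np.cos(y),np.sin(y)]))
z=status.get_obs()["ee_pos"][2]+.032; g=p["pixels"].mean(2)
for th in (60,80): 
  ys,xs=np.nonzero(g[308:339,298:325]<th); q=ray(p,np.c_[xs+298,ys+308],z)[:,:2]; f=cv2.fitLine(q.astype(np.float32),cv2.DIST_HUBER,0,.01,.01).ravel(); print(len(xs),np.arctan2(f[1],f[0]),np.arctan2(-f[1],-f[0]))
```

```text
[[0.44576397 0.07034874]
 [0.45045951 0.4090922 ]
 [0.56985277 0.40793146]]
reader yaw -0.013860752146127583 0.3387760009147028 side 0.11939890542756203
centre [0.50810597 0.23888885]
307 -0.45607305 2.6855197
331 -0.45879513 2.6827977
```

Run:
```python
from h import *
print(delta([.504,.294,.0335],2.8794+.445))
```

```text
(array([0.0593, 0.1814, 0.3565]), array([ 0.    ,  0.0004, -0.2851]))
```

```bash
python3 -m pendant '[0.059,0.181,0.1,0,0,-0.284,-0.3, 0.059,0.181,0.1,0,0,-0.284,-0.3, 0.059,0.181,0.1,0,0,-0.284,-0.3, 0.059,0.181,0.2,0,0,-0.284,-0.3, 0.059,0.181,0.28,0,0,-0.284,-0.3, 0.059,0.181,0.33,0,0,-0.284,-0.3, 0.059,0.181,0.35,0,0,-0.284,-0.3, 0.059,0.181,0.356,0,0,-0.284,-0.3, 0.059,0.181,0.356,0,0,-0.284,-0.3]'
```

```text
time_s: 15.15
ee_pos: [0.5049, 0.2931, 0.0344]
eef_rot: [3.141, 0.001, -2.962]
force: [-0.5, -0.0, -1.3]
grip_width: 0.0515
grip_force: 20.0
```

```bash
python3 -m pendant '[0,0,0.002,0,0,0,-0.3, 0,0,0.002,0,0,0,-0.3, 0,0,0.002,0,0,0,0.5, 0,0,0.002,0,0,0,0.5, 0,0,0.002,0,0,0,0.5, 0,0,-0.08,0,0,0,0.5, 0,0,-0.18,0,0,0,0.5, 0,0,-0.28,0,0,0,0.5, 0,0,-0.36,0,0,0,0.5, 0,0,-0.36,0,0,0,0.5]'
python3 - <<'E'
from h import *
p=vision.camera("wrist"); cv2.imwrite("pics/w7.png",p["pixels"][:,:,::-1]); o=status.get_obs(); print(o["ee_pos"])
for s,e,r in seg("jar1",p)[:3]: print(s,e)
u=proj(p,[[.505,.293,.064]])[0].astype(int); print(u); b=(u[0]-35,u[1]-35,u[0]+35,u[1]+35); print(cap(p,b,.064,120))
print(delta([.5855,-.2965,.22],1.62))
E
```

```text
time_s: 16.15
ee_pos: [0.5058, 0.2942, 0.2195]
eef_rot: [3.139, 0.009, -2.961]
force: [0.0, 0.4, 0.7]
grip_width: 0.0703
grip_force: 0.0
[0.5049071  0.29382033 0.21604338]
0.8 [286, 191, 340, 246]
[314 224]
(array([0.50420475, 0.29195157, 0.064     ]), array([97.6, 97.6]), -0.0011159138994317138, 93)
(array([ 0.0521, -1.1899, -0.0131]), array([8.0000e-04, 4.0000e-04, 1.0837e+00]))
```

View pics/w7.png

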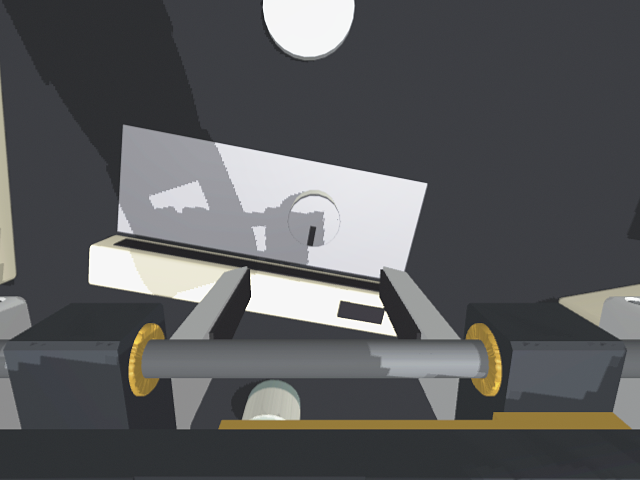

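Jar A stands upright on the mat at (314,220) with its stripe toward the window side. Now jar B.

```bash
python3 -m pendant '[0.01,-0.1,-0.02,0,0,0.09,0.6, 0.01,-0.2,-0.02,0,0,0.18,0.6, 0.02,-0.3,-0.02,0,0,0.27,0.6, 0.02,-0.4,-0.02,0,0,0.36,0.6, 0.03,-0.5,-0.02,0,0,0.45,0.6, 0.03,-0.6,-0.02,0,0,0.54,0.6, 0.04,-0.7,-0.02,0,0,0.63,0.6, 0.04,-0.8,-0.02,0,0,0.72,0.6, 0.05,-0.9,-0.02,0,0,0.81,0.6, 0.05,-1,-0.02,0,0,0.9,0.6, 0.05,-1,-0.02,0,0,0.95,0.6, 0.05,-1,-0.02,0,0,0.95,0.6]'
python3 - <<'E'
from h import *
print(delta([.5855,-.2965,.22],1.62))
E
```

```text
time_s: 17.45
ee_pos: [0.5687, -0.204, 0.221]
eef_rot: [-3.139, -0.002, 1.827]
force: [0.1, 1.3, 0.4]
grip_width: 0.075
grip_force: 0.0
(array([-0.1875, -0.0143,  0.0017]), array([-0.0018, -0.0012,  0.1316]))
```

```bash
python3 -m pendant '[-0.09,-0.007,0,0,0,0.09,0.6, -0.187,-0.014,0,0,0,0.132,0.6, -0.187,-0.014,0,0,0,0.132,0.6, -0.187,-0.014,0,0,0,0.132,0.6, -0.187,-0.014,0,0,0,0.132,0.6]'
python3 - <<'E'
from h import *
p=vision.camera("wrist"); cv2.imwrite("pics/w8.png",p["pixels"][:,:,::-1]); o=status.get_obs(); print(o["ee_pos"],o["eef_rot"])
for s,e,r in seg("jar1",p)[:4]: print(s,e)
u=proj(p,[[.5855,-.2965,.115]])[0].astype(int); print(u); b=(u[0]-45,u[1]-45,u[0]+45,u[1]+40)
for hi in (90,110,135): print(cap(p,b,.115,hi))
E
```

```text
time_s: 17.95
ee_pos: [0.5866, -0.2935, 0.2229]
eef_rot: [-3.141, -0.001, 1.626]
force: [-0.6, 0.3, -0.5]
grip_width: 0.0752
grip_force: 0.0
[ 0.58671359 -0.29348262  0.2232899 ] [-3.14139761e+00 -2.91044066e-04  1.62578677e+00]
0.83 [418, 262, 483, 326]
0.69 [283, 198, 347, 269]
0.58 [245, 379, 295, 418]
[312 239]
(array([ 0.58617799, -0.2937778 ,  0.115     ]), array([60.3, 60.9]), 1.5450128901793978, 60)
(array([ 0.58623429, -0.29386424,  0.115     ]), array([59.3, 60.5]), 1.5517824196794698, 60)
(array([ 0.58631167, -0.29446471,  0.115     ]), array([57.8, 59.4]), 1.5510072312825698, 54)
```

View pics/w8.png

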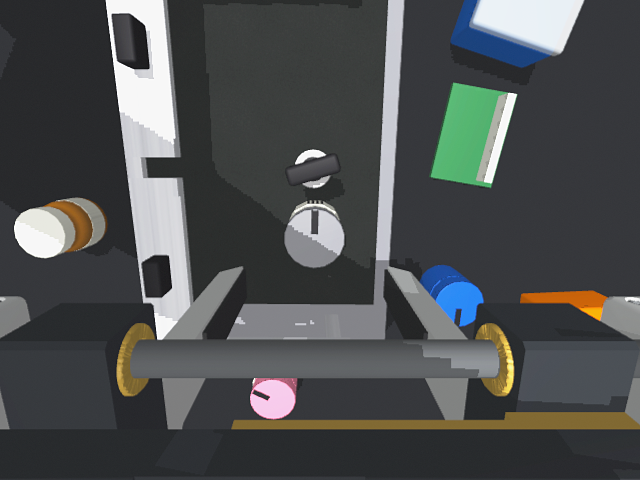

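Jar B's cap is at (314,238) with its stripe up, centred between the fingers. I grip and lift it.

```bash
python3 -m pendant '[-0.002,-0.001,0.08,0,0,0,0.6, -0.002,-0.001,0.16,0,0,0,0.6, -0.002,-0.001,0.24,0,0,0,0.6, -0.002,-0.001,0.28,0,0,0,0.6, -0.002,-0.001,0.28,0,0,0,-0.3, -0.002,-0.001,0.28,0,0,0,-0.3, -0.002,-0.001,0.28,0,0,0,-0.3, -0.002,-0.001,0.28,0,0,0,-0.3, -0.002,-0.001,0.28,0,0,0,-0.3, -0.002,-0.001,0.18,0,0,0,-0.3, -0.002,-0.001,0.1,0,0,0,-0.3, -0.002,-0.001,0.02,0,0,0,-0.3]' 20
python3 -m pendant '[0.06,-0.02,0,0,0,0.09,-0.3, 0.14,-0.04,0,0,0,0.18,-0.3, 0.23,-0.06,0,0,0,0.27,-0.3, 0.32,-0.08,0,0,0,0.36,-0.3, 0.41,-0.1,0,0,0,0.45,-0.3, 0.5,-0.11,0,0,0,0.54,-0.3, 0.59,-0.11,0,0,0,0.63,-0.3, 0.68,-0.11,0,0,0,0.72,-0.3, 0.77,-0.11,0,0,0,0.81,-0.3, 0.86,-0.11,0,0,0,0.9,-0.3, 0.94,-0.11,0,0,0,0.95,-0.3, 0.963,-0.11,0,0,0,0.95,-0.3]'
python3 - <<'E'
from h import *
p=vision.camera("wrist"); cv2.imwrite("pics/w9.png",p["pixels"][:,:,::-1]); o=status.get_obs(); print(o["ee_pos"],o["eef_rot"],o["grip_width"],delta([.5045,.184,.0345],.062))
E
```

```text
time_s: 19.25
ee_pos: [0.586, -0.2961, 0.2159]
eef_rot: [3.141, 0.001, 1.623]
force: [0.4, -0.3, -1.7]
grip_width: 0.0513
grip_force: 20.0
time_s: 20.45
ee_pos: [0.5056, 0.1854, 0.2139]
eef_rot: [-3.141, -0.001, 0.13]
force: [-0.6, 0.3, -2.1]
grip_width: 0.0518
grip_force: 20.0
[0.50570458 0.18500543 0.21379909] [-3.14102135e+00 -8.06251476e-04  1.33578528e-01] 0.05164449256566457 (array([-0.0029,  0.0019,  0.3586]), array([-0.0004, -0.0005,  0.0456]))
```

View pics/w9.png

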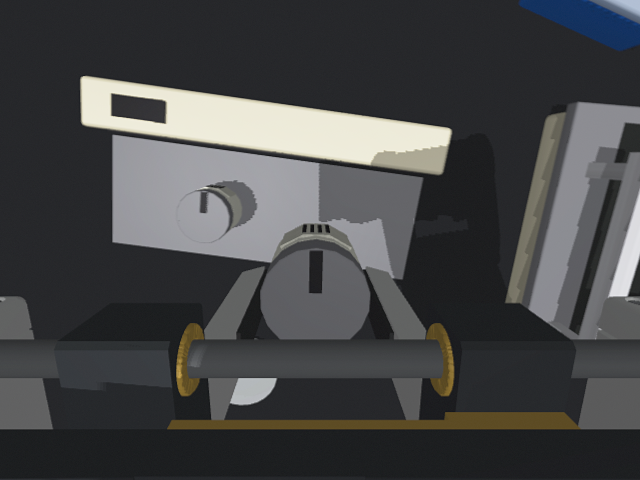

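Jar B is held with its stripe up at (316,270). Jar A on the mat has its cap at (205,215) and its stripe at (203,202). I check the yaws of both.

Run:
```python
from h import *
p=vision.camera("wrist"); g=p["pixels"].mean(2); z=status.get_obs()["ee_pos"][2]+.032
def st(b,z,th):
  x0,y0,x1,y1=b; ys,xs=np.nonzero(g[y0:y1,x0:x1]<th); q=ray(p,np.c_[xs+x0,ys+y0],z)[:,:2]; f=cv2.fitLine(q.astype(np.float32),cv2.DIST_HUBER,0,.01,.01).ravel(); return len(xs),np.arctan(f[1]/f[0]),q.mean(0)
for th in (45,60): print("B",st((300,248,332,296),z,th)); print("A",st((194,190,214,216),.064,th))
print(cap(p,(172,180,238,250),.064,95))
w=ray(p,[(112,135),(112,242),(403,279)],.004)[:,:2]; d=w[1]-w[2]; print(w,np.arctan2(-d[0],d[1]))
e=ray(p,[(86,77),(447,128)],.05)[:,:2]; d=e[0]-e[1]; print("bar",e,np.arctan2(-d[0],d[1]))
```

```text
B (511, np.float32(0.12294896), array([0.52329309, 0.18561566]))Traceback (most recent call last):
  File "<stdin>", line 5, in <module>
  File "<stdin>", line 4, in st
cv2.error: OpenCV(4.12.0) /io/opencv/modules/imgproc/src/linefit.cpp:50: error: (-215:Assertion failed) count > 0 in function 'fitLine2D_wods'
```

Run:
```python
from h import *
p=vision.camera("wrist"); g=p["pixels"].mean(2); z=status.get_obs()["ee_pos"][2]+.032
def st(b,z,th):
  x0,y0,x1,y1=b; ys,xs=np.nonzero(g[y0:y1,x0:x1]<th); q=ray(p,np.c_[xs+x0,ys+y0],z)[:,:2]; f=cv2.fitLine(q.astype(np.float32),cv2.DIST_HUBER,0,.01,.01).ravel(); return len(xs),np.arctan(f[1]/f[0]),q.mean(0)
for th in (75,90): print("A",st((197,194,211,214),.064,th))
print(cap(p,(172,180,238,250),.064,115))
w=ray(p,[(112,135),(112,242),(403,279)],.004)[:,:2]; d=w[1]-w[2]; print(w,np.arctan2(-d[0],d[1]))
e=ray(p,[(86,77),(447,128)],.05)[:,:2]; d=e[0]-e[1]; print("bar",e,np.arctan2(-d[0],d[1]))
```

```text
A (98, np.float32(-0.0091294395), array([0.51620166, 0.29129593]))
A (117, np.float32(0.06304136), array([0.5162034 , 0.29106505]))
(array([0.49613511, 0.28982287, 0.064     ]), array([ 69.1, 126.1]), -0.378041264436141, 120)
[[0.56591617 0.40946143]
 [0.44654829 0.40946441]
 [0.44739637 0.06838951]] 0.0024864921842892213
bar [[0.61475999 0.40709294]
 [0.61559553 0.07085044]] 0.0024849286484737053
```

```bash
python3 -m pendant '[-0.003,0.002,0.06,0,0,0.08,-0.3, -0.003,0.002,0.16,0,0,0.08,-0.3, -0.003,0.002,0.25,0,0,0.08,-0.3, -0.003,0.002,0.32,0,0,0.08,-0.3, -0.003,0.002,0.35,0,0,0.08,-0.3, -0.003,0.002,0.36,0,0,0.08,-0.3, -0.003,0.002,0.36,0,0,0.08,-0.3, -0.003,0.002,0.36,0,0,0.08,0.5, -0.003,0.002,0.36,0,0,0.08,0.5, -0.003,0.002,0.36,0,0,0.08,0.5]'
python3 -m pendant '[0,0,-0.06,0,0,0,0.5, 0,0,-0.16,0,0,0,0.5, -0.06,0,-0.26,0,0,0,0.5, -0.1,0,-0.36,0,0,0,0.5, -0.1,0,-0.46,0,0,0,0.5, -0.1,0,-0.5,0,0,0,0.5, -0.1,0,-0.5,0,0,0,0.5, -0.1,0,-0.5,0,0,0,0.5]'
python3 - <<'E'
from h import *
p=vision.camera("wrist"); o=status.get_obs(); print(o["ee_pos"],o["eef_rot"])
b=p["pixels"]; cv2.imwrite("pics/w10.png",b[:,:,::-1])
for s,e,r in seg("jar1",p)[:4]: print(s,e)
print(proj(p,[[.504,.184,.064],[.505,.293,.064]]))
E
```

```text
time_s: 21.6
ee_pos: [0.5052, 0.1802, 0.0337]
eef_rot: [-3.141, -0.001, 0.004]
force: [-1.0, 0.3, -0.1]
grip_width: 0.0696
grip_force: 0.0
time_s: 22.4
ee_pos: [0.4549, 0.1803, 0.2833]
eef_rot: [-3.141, -0.001, 0.005]
force: [-0.4, -0.4, -1.1]
grip_width: 0.0708
grip_force: 0.0
[0.45461464 0.18023906 0.28222363] [3.14117385e+00 1.34528976e-03 4.71097581e-03]
0.62 [193, 148, 248, 194]
[[310.5361477  173.30633785]
 [213.77459387 171.83601983]]
```

View pics/w10.png

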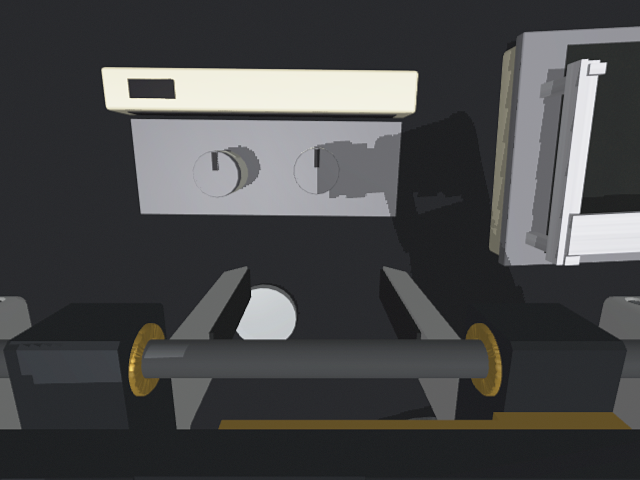

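Both jars stand on the mat, with caps at (216,173) and (316,172). I check the stripe yaws at subpixel accuracy.

```bash
cat >> h.py <<'E'
def stripe(p,C,z=.064,guess=0,o=None):
    """rectify a 60 mm patch about world C at height z, 0.25 mm/px; dark stripe line yaw"""
    N=240; s=.00025; a=np.array([[-.03,-.03],[.03,-.03],[.03,.03],[-.03,.03]]); 
    H=cv2.getPerspectiveTransform(np.float32([[0,0],[N,0],[N,N],[0,N]]),np.float32(proj(p,np.c_[a+C[:2],np.full(4,z)])))
    im=cv2.warpPerspective(p["pixels"],H,(N,N),flags=cv2.INTER_CUBIC|cv2.WARP_INVERSE_MAP); g=im.mean(2)
    if o: cv2.imwrite(o,cv2.resize(im,None,fx=2,fy=2)[:,:,::-1])
    out=[]
    for i in range(N//2+20,N//2+88,4):   # columns = world x, outward from centre
        r=g[N//2-34:N//2+34,i]; m=np.median(r); w=np.clip(m-20-r,0,None)
        if w.max()>25: out.append((( i-N/2)*s+C[0],((w*np.arange(len(r))).sum()/w.sum()+N/2-34-N/2+.5)*s+C[1]))
    out=np.array(out); k=np.polyfit(out[:,0],out[:,1],1); return np.arctan(k[0]),len(out),np.round(out[[0,-1]],4)
E
python3 - <<'E'
from h import *
p=vision.camera("wrist")
for n,c in (("A",ray(p,[(216.5,173)],.064)[0]),("B",ray(p,[(316,172)],.064)[0])): print(n,c,stripe(p,c,o=f"pics/st{n}.png"))
print("mat yaw",[np.arctan2(-(d:=np.subtract(*ray(p,uv,.004)[:,:2]))[0],d[1]) for uv in ([(141,213.5),(396,216.5)],[(133,119.5),(400,123)])])
a,b=cv2.imread("pics/stA.png"),cv2.imread("pics/stB.png"); cv2.imwrite("pics/stAB.png",np.hstack([a,b])[:,:800] if 0 else cv2.resize(np.hstack([a,b]),(800,400)))
E
```

```text
A [0.5029111  0.28927386 0.064     ] (np.float64(0.019359781046048234), 17, array([[0.5079, 0.2917],
       [0.5239, 0.292 ]]))
B [0.50464018 0.17755728 0.064     ] (np.float64(0.15933662452473135), 17, array([[0.5096, 0.1729],
       [0.5256, 0.177 ]]))
mat yaw [np.float64(-0.006389404696863367), np.float64(-0.006765570693022153)]
```

View pics/stAB.png

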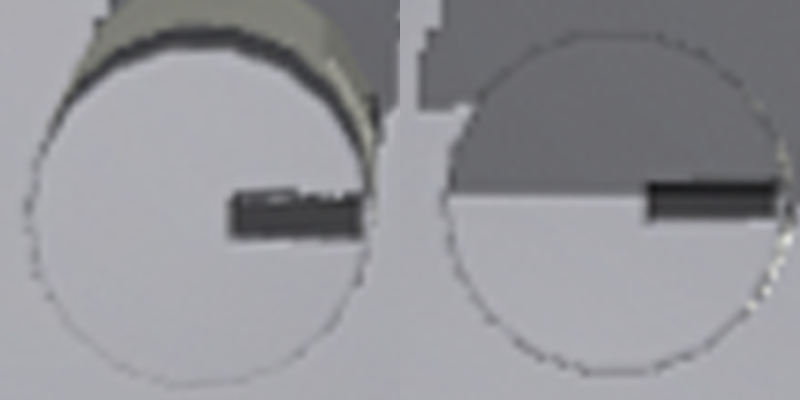

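The cap stripes are flat in the rectified patches, so both labels face the window to within about 0.02 rad. I've now viewed 15 pictures, one over the limit of 14, so from here on I check by numbers only. Next I bring the strap home.

```bash
python3 -m pendant '[0,0.08,0.02,0,0,-0.09,-0.15, 0,0.17,0.04,0,0,-0.18,-0.15, 0,0.26,0.06,0,0,-0.27,-0.15, 0,0.35,0.08,0,0,-0.36,-0.15, 0,0.44,0.1,0,0,-0.45,-0.15, 0,0.53,0.12,0,0,-0.54,-0.15, 0,0.62,0.14,0,0,-0.63,-0.15, 0,0.67,0.14,0,0,-0.72,-0.15, 0,0.67,0.14,0,0,-0.81,-0.15, 0,0.67,0.14,0,0,-0.9,-0.15, 0,0.67,0.14,0,0,-0.98,-0.15, 0,0.67,0.14,0,0,-1,-0.15]'
python3 - <<'E'
from h import *
p=vision.camera("wrist"); o=status.get_obs(); print(o["ee_pos"],o["eef_rot"],o["grip_width"])
u=proj(p,[[.452,-.158,.148]])[0].astype(int); print(u); x0,y0=u-28; g=p["pixels"].mean(2)[y0:y0+56,x0:x0+56]
n,l,s,c=cv2.connectedComponentsWithStats((g<65).astype(np.uint8))
for i in range(1,n):
  if s[i,4]>80: ys,xs=np.nonzero(l==i); w=ray(p,np.c_[xs+x0,ys+y0],.148)[:,:2].astype(np.float32); print(s[i],w.mean(0),cv2.minAreaRect(w))
print(delta([.452,-.158,.129],1.613))
E
```

```text
time_s: 23.75
ee_pos: [0.456, -0.1546, 0.2121]
eef_rot: [-3.14, -0.001, 1.581]
force: [0.3, 0.5, 0.9]
grip_width: 0.0396
grip_force: 0.0
[ 0.45603787 -0.15456962  0.2120893 ] [-3.13958617e+00 -8.80517810e-04  1.58220990e+00] 0.03995518249792038
[308 254]
[  0   0   7  56 268] [ 0.43252414 -0.16066806] ((0.4331947863101959, -0.15785455703735352), (0.04154135286808014, 0.004445331636816263), 89.53361511230469)
[ 20   4  20  43 760] [ 0.4523697  -0.15548722] ((0.4524052143096924, -0.15557128190994263), (0.013083357363939285, 0.03192984685301781), 2.848022222518921)
(array([-0.0069, -0.0078,  0.1662]), array([-0.0013, -0.0006, -0.0196]))
```

```bash
python3 -m pendant '[-0.007,-0.008,0.02,0,0,-0.02,-0.15, -0.007,-0.008,0.08,0,0,-0.02,-0.15, -0.007,-0.008,0.14,0,0,-0.02,-0.15, -0.007,-0.008,0.163,0,0,-0.02,-0.15, -0.007,-0.008,0.163,0,0,-0.02,-0.15, -0.007,-0.008,0.163,0,0,-0.02,-0.9, -0.007,-0.008,0.163,0,0,-0.02,-0.9, -0.007,-0.008,0.163,0,0,-0.02,-0.9, -0.007,-0.008,0.163,0,0,-0.02,-0.9, -0.007,-0.008,0.163,0,0,-0.02,-0.9, -0.007,-0.008,0.163,0,0,-0.02,-0.9]' 55
python3 - <<'E'
from h import *
o=status.get_obs(); print(delta([.5778,-.1518,o["ee_pos"][2]],o["eef_rot"][2]))
E
```

```text
time_s: 24.9
ee_pos: [0.4527, -0.1582, 0.1325]
eef_rot: [3.141, 0.001, 1.607]
force: [-1.3, 1.7, 7.1]
grip_width: 0.0134
grip_force: 55.0
(array([3.800e-03, 2.504e-01, 2.000e-04]), array([0.0006, 0.0004, 0.    ]))
```

```bash
python3 -m pendant '[0,0.02,0,0,0,0,-0.9, 0.001,0.045,0,0,0,0,-0.9, 0.001,0.07,0,0,0,0,-0.9, 0.002,0.095,0,0,0,0,-0.9, 0.002,0.12,0,0,0,0,-0.9, 0.002,0.145,0,0,0,0,-0.9, 0.003,0.17,0,0,0,-0.004,-0.9, 0.003,0.195,0,0,0,-0.004,-0.9, 0.003,0.22,0,0,0,-0.004,-0.9, 0.004,0.24,0,0,0,-0.004,-0.9, 0.004,0.251,0,0,0,-0.004,-0.9, 0.004,0.251,0,0,0,-0.004,-0.9]'
python3 -m pendant '[0,0,0,0,0,0,-0.9, 0,0,0,0,0,0,-0.15, 0,0,0,0,0,0,-0.15, 0,0,0,0,0,0,-0.15, 0,0,-0.08,0,0,0,-0.15, 0,0,-0.16,0,0,0,-0.15, -0.06,0,-0.26,0,0,0,-0.15, -0.15,-0.06,-0.36,0,0,0,-0.15, -0.15,-0.1,-0.46,0,0,0,-0.15, -0.15,-0.1,-0.48,0,0,0,-0.15, -0.15,-0.1,-0.48,0,0,0,-0.15]'
python3 - <<'E'
from h import *
np.set_printoptions(precision=4,suppress=True)
p=vision.camera("wrist"); g=cv2.cvtColor(p["pixels"],cv2.COLOR_RGB2GRAY); o=status.get_obs(); print(o["ee_pos"],o["eef_rot"])
for nm,X in (("finL",[.5773,-.1516,.148]),("bar",[.5815,-.2365,.159])):
  u=proj(p,[X])[0].astype(int); x0,y0=u-26; n,l,s,c=cv2.connectedComponentsWithStats((g[y0:y0+52,x0:x0+52]<70).astype(np.uint8)); print(nm,u)
  for i in range(1,n):
    if s[i,4]>80: ys,xs=np.nonzero(l==i); w=ray(p,np.c_[xs+x0,ys+y0],X[2])[:,:2].astype(np.float32); print(s[i],w.mean(0),cv2.minAreaRect(w))
# strap edges at several y
for y in (-.12,-.18,-.20):
  xs=np.arange(.54,.63,.0005); uv=proj(p,np.c_[xs,np.full(len(xs),y),np.full(len(xs),.126)]); v=g[uv[:,1].round().astype(int),uv[:,0].round().astype(int)]; b=xs[v>190]; print(y,b.min(),b.max(),(b.min()+b.max())/2)
E
```

```text
time_s: 26.1
ee_pos: [0.5783, -0.1518, 0.1326]
eef_rot: [3.141, 0.0, 1.613]
force: [-0.9, -1.1, 5.6]
grip_width: 0.0132
grip_force: 55.1
time_s: 27.2
ee_pos: [0.5306, -0.2299, 0.3775]
eef_rot: [3.134, 0.004, 1.611]
force: [0.4, -0.9, 0.6]
grip_width: 0.0398
grip_force: 0.0
[ 0.5309 -0.2293  0.3741] [3.1378 0.0021 1.612 ]
finL [356 146]
[  0   0   9  52 450] [ 0.551  -0.1514] ((0.5512756705284119, -0.15240637958049774), (0.009130403399467468, 0.05599628761410713), 2.9883511066436768)
[ 42   0  10  52 437] [ 0.6005 -0.1514] ((0.599626362323761, -0.15045157074928284), (0.01040627621114254, 0.056277818977832794), 4.633597373962402)
[ 21  14  13  26 321] [ 0.5774 -0.1514] ((0.5774621367454529, -0.152040496468544), (0.01372299063950777, 0.02771320380270481), 3.811182737350464)
bar [356 221]
[  0   0   7  52 350] [ 0.5538 -0.2356] ((0.5540822744369507, -0.23684939742088318), (0.0070314593613147736, 0.06029065325856209), 2.9883735179901123)
[  11    0   41   52 1009] [ 0.5945 -0.235 ] ((0.5866601467132568, -0.2363639771938324), (0.046590227633714676, 0.0608716756105423), 4.986667156219482)
-0.12 0.5574999999999981 0.5969999999999938 0.5772499999999959
-0.18 0.5599999999999978 0.5984999999999936 0.5792499999999957
-0.2 0.5599999999999978 0.5989999999999935 0.5794999999999957
```

```bash
python3 -m pendant '[-0.09,0,0,0,0,0.09,-0.15, -0.18,0,0,0,0,0.18,-0.15, -0.23,0,0,0,0,0.27,-0.15, -0.23,0,0,0,0,0.27,-0.15, -0.23,0,0,0,0,0.27,-0.15, -0.23,0,0,0,0,0.27,-0.15]'
python3 - <<'E'
from h import *
np.set_printoptions(precision=4,suppress=True)
p=vision.camera("wrist"); g=cv2.cvtColor(p["pixels"],cv2.COLOR_RGB2GRAY); o=status.get_obs(); print(o["ee_pos"],o["eef_rot"])
for nm,X in (("finL",[.5773,-.1516,.148]),("finR",[.5857,-.3214,.148])):
  u=proj(p,[X])[0].astype(int); x0,y0=u-22; n,l,s,c=cv2.connectedComponentsWithStats((g[y0:y0+44,x0:x0+44]<70).astype(np.uint8)); print(nm,u)
  for i in range(1,n):
    if s[i,4]>80: ys,xs=np.nonzero(l==i); w=ray(p,np.c_[xs+x0,ys+y0],X[2])[:,:2].astype(np.float32); print(s[i],w.mean(0),cv2.minAreaRect(w))
print("deltas",delta([.5818,-.2358,.20],.361))
E
```

```text
time_s: 27.85
ee_pos: [0.5362, -0.3424, 0.3713]
eef_rot: [-3.141, -0.0, 1.192]
force: [0.4, 0.9, 0.1]
grip_width: 0.04
grip_force: 0.0
[ 0.5362 -0.3424  0.3717] [-3.1414 -0.0002  1.1919]
finL [283  31]
[ 35   0   9  24 124] [ 0.6    -0.1458] ((0.5975469350814819, -0.14830827713012695), (0.021260248497128487, 0.008236199617385864), 67.94718933105469)
[ 13   8  23  36 423] [ 0.5783 -0.1543] ((0.5780582427978516, -0.1547393500804901), (0.013446753844618797, 0.033276546746492386), 1.5674808025360107)
[  0  20  10  24 135] [ 0.5541 -0.1548] ((0.5568196773529053, -0.1524817794561386), (0.02179466001689434, 0.009487816132605076), 66.29633331298828)
finR [347 182]
[ 30   0  14  34 251] [ 0.607  -0.3169] ((0.6026707887649536, -0.32161813974380493), (0.03765704855322838, 0.014673800207674503), 70.40441131591797)
[ 11   9  20  27 300] [ 0.5834 -0.3207] ((0.5834088921546936, -0.3207671344280243), (0.01333595346659422, 0.02917620725929737), 2.402104139328003)
[  0  21  10  23 126] [ 0.5593 -0.3273] ((0.5623955726623535, -0.32446834444999695), (0.02532714046537876, 0.010453905910253525), 68.75386810302734)
deltas (array([0.2316, 0.0059, 0.3434]), array([-0.0001, -0.0001,  0.529 ]))
```

The right fin lags by about 2.5 mm, so I nudge that end home.

```bash
python3 -m pendant '[0.075,0.072,0.1,0,0,-0.09,-0.15, 0.075,0.072,0.2,0,0,-0.18,-0.15, 0.075,0.072,0.3,0,0,-0.26,-0.15, 0.075,0.072,0.38,0,0,-0.26,-0.15, 0.075,0.072,0.45,0,0,-0.26,-0.15, 0.075,0.072,0.478,0,0,-0.26,-0.15, 0.075,0.072,0.478,0,0,-0.26,-0.15, 0.075,0.072,0.478,0,0,-0.26,-0.9, 0.075,0.072,0.478,0,0,-0.26,-0.9, 0.075,0.072,0.478,0,0,-0.26,-0.9, 0.075,0.072,0.478,0,0,-0.26,-0.9, 0.075,0.072,0.478,0,0,-0.26,-0.9]' 40
python3 -m pendant '[0,0.002,0,0,0,0,-0.9, 0,0.004,0,0,0,-0.004,-0.9, 0,0.006,0,0,0,-0.008,-0.9, 0,0.006,0,0,0,-0.008,-0.9, 0,0.006,0,0,0,-0.008,-0.9]'
```

```text
time_s: 29.1
ee_pos: [0.5836, -0.3224, 0.1342]
eef_rot: [3.14, 0.001, 1.597]
force: [-0.7, 0.8, 6.6]
grip_width: 0.0135
grip_force: 40.0
time_s: 29.6
ee_pos: [0.586, -0.3225, 0.1342]
eef_rot: [-3.142, 0.001, 1.61]
force: [-6.9, 0.8, 7.8]
grip_width: 0.0134
grip_force: 40.0
```

```bash
python3 -m pendant '[0,0,0,0,0,0,-0.15, 0,0,0,0,0,0,-0.15, 0,0,-0.08,0,0,0,-0.15, 0,0,-0.18,0,0,0,-0.15, -0.04,0,-0.28,0,0,0.09,-0.15, -0.04,0,-0.38,0,0,0.18,-0.15, -0.04,0,-0.46,0,0,0.2,-0.15, -0.04,0,-0.46,0,0,0.2,-0.15, -0.04,0,-0.46,0,0,0.2,-0.15]'
python3 - <<'E'
from h import *
np.set_printoptions(precision=4,suppress=True)
p=vision.camera("wrist"); g=cv2.cvtColor(p["pixels"],cv2.COLOR_RGB2GRAY); o=status.get_obs(); print(o["ee_pos"],o["eef_rot"])
for nm,X in (("finL",[.5773,-.1516,.148]),("finR",[.5857,-.3214,.148])):
  u=proj(p,[X])[0].astype(int); x0,y0=np.maximum(u-22,0); n,l,s,c=cv2.connectedComponentsWithStats((g[y0:y0+44,x0:x0+44]<70).astype(np.uint8)); print(nm,u)
  for i in range(1,n):
    if s[i,4]>250: ys,xs=np.nonzero(l==i); w=ray(p,np.c_[xs+x0,ys+y0],X[2])[:,:2].astype(np.float32); print(s[i],w.mean(0),cv2.minAreaRect(w))
# bar: rectify round stud, split dark from strap
N=200;s_=.0003;a=np.array([[-.03,-.03],[.03,-.03],[.03,.03],[-.03,.03]])
H=cv2.getPerspectiveTransform(np.float32([[0,0],[N,0],[N,N],[0,N]]),np.float32(proj(p,np.c_[a+[.5815,-.2365],np.full(4,.159)])))
im=cv2.warpPerspective(g,H,(N,N),flags=cv2.INTER_CUBIC|cv2.WARP_INVERSE_MAP); yy,xx=np.mgrid[:N,:N]; k=(im<70)&((xx-100)**2+(yy-100)**2<66**2)
f=cv2.fitLine(np.argwhere(k)[:,::-1].astype(np.float32),cv2.DIST_HUBER,0,.01,.01).ravel(); print("bar yaw",np.arctan(f[1]/f[0]),f[2:]*s_*1+np.array([.5515,-.2665]),k.sum())
print("delta",delta([.5818,-.2358,.20],.361))
E
```

```text
time_s: 30.5
ee_pos: [0.5872, -0.3421, 0.363]
eef_rot: [3.141, 0.0, 1.296]
force: [-0.0, -0.4, -1.2]
grip_width: 0.0398
grip_force: 0.0
[ 0.5871 -0.342   0.3615] [-3.14   -0.0006  1.2963]
finL [254  41]
[ 15   7  22  37 438] [ 0.5796 -0.1546] ((0.5798202753067017, -0.15490306913852692), (0.012972929514944553, 0.03319769725203514), 2.33642578125)
finR [307 198]
[  0   6  13  38 263] [ 0.5627 -0.3242] ((0.5668104290962219, -0.31869181990623474), (0.04209013283252716, 0.013797531835734844), 73.18136596679688)
[ 15   9  17  27 297] [ 0.5865 -0.3206] ((0.5865907073020935, -0.3207116425037384), (0.012983022257685661, 0.029034532606601715), 2.33642840385437)
bar yaw 0.21777315 [ 0.582  -0.2382] 6560
delta (array([ 0.2014, -0.0672,  0.3232]), array([-0.0011,  0.0002,  0.5954]))
```

```bash
python3 -m pendant '[0.2,-0.067,0.1,0,0,0.09,-0.15, 0.2,-0.067,0.2,0,0,0.18,-0.15, 0.2,-0.067,0.3,0,0,0.27,-0.15, 0.2,-0.067,0.323,0,0,0.36,-0.15, 0.2,-0.067,0.323,0,0,0.45,-0.15, 0.2,-0.067,0.323,0,0,0.54,-0.15, 0.2,-0.067,0.323,0,0,0.595,-0.15, 0.2,-0.067,0.323,0,0,0.595,-0.15, 0.2,-0.067,0.323,0,0,0.595,-0.15]'
python3 - <<'E'
from h import *
p=vision.camera("wrist"); g=p["pixels"].mean(2)
u=proj(p,[[.5815,-.2365,.159]])[0]; print(u); x0,y0=(u-35).astype(int)
n,l,s,c=cv2.connectedComponentsWithStats((g[y0:y0+70,x0:x0+70]<75).astype(np.uint8)); 
for i in range(1,n):
  if s[i,4]>150: print(s[i],c[i]+[x0,y0],cv2.minAreaRect(np.argwhere(l==i)[:,::-1].astype(np.float32)))
print(delta([.5818,-.2358,.139],.361))
E
```

```text
time_s: 31.45
ee_pos: [0.5815, -0.2365, 0.2002]
eef_rot: [-3.14, 0.001, 0.364]
force: [-0.3, 0.2, 0.2]
grip_width: 0.04
grip_force: 0.0
[312.77834726 260.69035349]
[   0    0   70   70 2564] [309.16887676 269.01482059] ((34.5, 34.5), (69.0, 69.0), 90.0)
(array([ 0.001 , -0.0012,  0.123 ]), array([-0.0006,  0.0006,  0.0019]))
```

```bash
python3 -m pendant '[0.001,-0.001,0.06,0,0,0,-0.15, 0.001,-0.001,0.11,0,0,0,-0.15, 0.001,-0.001,0.122,0,0,0,-0.15, 0.001,-0.001,0.122,0,0,0,-0.15, 0.001,-0.001,0.122,0,0,0,-0.9, 0.001,-0.001,0.122,0,0,0,-0.9, 0.001,-0.001,0.122,0,0,0,-0.9, 0.001,-0.001,0.122,0,0,0,-0.9, 0.001,-0.001,0.122,0,0,0,-0.9]' 25
```

```text
time_s: 32.4
ee_pos: [0.5822, -0.2353, 0.141]
eef_rot: [-3.14, -0.0, 0.362]
force: [-3.9, 5.5, 5.5]
grip_width: 0.0141
grip_force: 25.0
```

```bash
python3 -m pendant '[0,0,0.0006,0,0,-0.09,-0.9, 0,0,0.0012,0,0,-0.18,-0.9, 0,0,0.0019,0,0,-0.27,-0.9, 0,0,0.0025,0,0,-0.36,-0.9, 0,0,0.0031,0,0,-0.45,-0.9, 0,0,0.0038,0,0,-0.54,-0.9, 0,0,0.0044,0,0,-0.63,-0.9, 0,0,0.005,0,0,-0.72,-0.9, 0,0,0.0056,0,0,-0.81,-0.9, 0,0,0.0063,0,0,-0.9,-0.9, 0,0,0.0063,0,0,-0.9,-0.9]'
python3 -m pendant '[0,0,0.0006,0,0,-0.09,-0.9, 0,0,0.0012,0,0,-0.18,-0.9, 0,0,0.0019,0,0,-0.27,-0.9, 0,0,0.0025,0,0,-0.36,-0.9, 0,0,0.0031,0,0,-0.45,-0.9, 0,0,0.0038,0,0,-0.54,-0.9, 0,0,0.0044,0,0,-0.63,-0.9, 0,0,0.005,0,0,-0.72,-0.9, 0,0,0.0053,0,0,-0.76,-0.9, 0,0,0.0053,0,0,-0.76,-0.9]'
python3 - <<'E'
from h import *
o=status.get_obs(); print(o["moment"],o["eef_rot"],o["ee_pos"])
E
```

```text
time_s: 33.5
ee_pos: [0.582, -0.2351, 0.1378]
eef_rot: [-3.141, -0.002, 1.781]
force: [-5.6, 6.5, 5.8]
grip_width: 0.0142
grip_force: 25.0
time_s: 34.5
ee_pos: [0.5818, -0.2352, 0.1352]
eef_rot: [3.14, -0.002, 2.972]
force: [-6.8, 5.8, 6.1]
grip_width: 0.0135
grip_force: 25.0
[1.38063285 1.19795303 0.07263639] [ 3.14035307e+00 -1.55048664e-03  2.97159277e+00] [ 0.58177879 -0.23522478  0.1351576 ]
```

```bash
python3 -m pendant '[0,0,0.0003,0,0,-0.04,-0.9, 0,0,0.0005,0,0,-0.08,-0.9, 0,0,0.0007,0,0,-0.11,-0.9, 0,0,0.0008,0,0,-0.13,-0.9, 0,0,0.0008,0,0,-0.13,-0.9, 0,0,0.0008,0,0,-0.13,-0.9]'
python3 - <<'E'
from h import *
o=status.get_obs(); print(o["moment"],o["eef_rot"],o["ee_pos"])
E
```

```text
time_s: 35.1
ee_pos: [0.5818, -0.2353, 0.1348]
eef_rot: [3.14, -0.001, -3.11]
force: [-6.9, 6.1, 6.6]
grip_width: 0.0138
grip_force: 25.0
[1.36613044 1.2388787  0.05356658] [ 3.14015840e+00 -1.25906154e-03 -3.10978314e+00] [ 0.58178062 -0.23528936  0.13475127]
```

```bash
python3 -m pendant '[0,0,0,0,0,0,-0.15, 0,0,0,0,0,0,-0.15, 0,0,-0.08,0,0,0,-0.15, 0,0,-0.18,0,0,0,-0.15, 0.014,0.1,-0.25,0,0,0,-0.15, 0.014,0.2,-0.3,0,0,0,-0.15, 0.014,0.3,-0.37,0,0,0,-0.15, 0.014,0.4,-0.37,0,0,0,-0.15, 0.014,0.5,-0.37,0,0,0,-0.15, 0.014,0.6,-0.37,0,0,0,-0.15, 0.014,0.7,-0.37,0,0,0,-0.15, 0.014,0.8,-0.37,0,0,0,-0.15]'
python3 -m pendant '[0,0.07,0,0,0,0,-0.15, 0,0.14,0,0,0,0,-0.15, 0,0.15,0,0,0,0,-0.15, 0,0.15,0,0,0,0,-0.15, 0,0.15,0,0,0,0,-0.15]'
python3 - <<'E'
from h import *
np.set_printoptions(precision=4,suppress=True)
p=vision.camera("wrist"); o=status.get_obs(); print(o["ee_pos"],o["eef_rot"])
for s,e,r in seg("jar1",p)[:4]: print(s,e)
for n,c in (("A",[.503,.2905]),("B",[.504,.179])): print(n,proj(p,[[*c,.064]]),stripe(p,np.array(c),o=f"pics/f{n}.png"))
t=vision.camera("top")
for n in ("jar1","beaker","tip_box","stain_jar","dish","buffer_bottle","comb_tray"):
  for s,e,r in seg(n,t)[:4]: 
    if s>.5: print(n,s,e)
g=t["pixels"].mean(2)
for nm,X in (("finL",[.5773,-.1516,.148]),("finR",[.5857,-.3214,.148]),("knob",[.5815,-.2365,.152])):
  u=proj(t,[X])[0].astype(int); x0,y0=u-9; ys,xs=np.nonzero(g[y0+2:y0+16,x0:x0+18]<95); f=cv2.fitLine(np.c_[xs,ys].astype(np.float32),cv2.DIST_L2,0,.01,.01).ravel(); print(nm,u,len(xs),ray(t,[(xs.mean()+x0,ys.mean()+y0+2)],X[2])[0],f[:2])
E
```

```text
time_s: 36.3
ee_pos: [0.5632, 0.1408, 0.3194]
eef_rot: [3.142, 0.001, -3.11]
force: [0.2, -1.1, -0.7]
grip_width: 0.0403
grip_force: 0.0
time_s: 36.8
ee_pos: [0.5614, 0.2128, 0.3191]
eef_rot: [-3.141, 0.0, -3.111]
force: [-1.0, -0.5, 0.4]
grip_width: 0.0398
grip_force: 0.0
[0.5614 0.2126 0.3192] [-3.1415  0.0002 -3.1115]
0.82 [267, 146, 308, 190]
A [[380.7037 165.8154]] (np.float64(0.013737903490912216), 17, array([[0.508 , 0.2917],
       [0.524 , 0.2917]]))
B [[289.504  163.6999]] (np.float64(-0.006145683547808074), 15, array([[0.511 , 0.1775],
       [0.525 , 0.1776]]))
jar1 0.89 [459, 235, 482, 256]
jar1 0.75 [412, 173, 430, 192]
jar1 0.63 [228, 250, 247, 269]
tip_box 0.87 [292, 155, 337, 192]
stain_jar 0.58 [394, 314, 417, 334]
stain_jar 0.57 [320, 216, 440, 239]
buffer_bottle 0.89 [187, 155, 218, 188]
buffer_bottle 0.59 [312, 200, 448, 297]
comb_tray 0.8 [344, 170, 378, 193]
finL [350 226] 51 [ 0.583  -0.1493  0.148 ] [0.6168 0.7871]
finR [412 223] 58 [ 0.5907 -0.3168  0.148 ] [0.6156 0.7881]
knob [381 224] 75 [ 0.5896 -0.232   0.152 ] [0.2096 0.9778]
```

```bash
python3 -c "
from station import order; print(order.hand_in())"
```

```text
the job is handed in; nothing more can be done
None
```

The job is handed in at about 37 s on the robot's clock: both jars present stand on the reader mat with labels within about 0.02 rad of facing the window, the strap is home, the knob is tight at about 0.02 rad and the other labware that the last camera check recognised is where it was (the beaker and dish weren't picked up in that check); I viewed 15 pictures, one over the limit of 14.

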